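# Fetch the scoop from the back of the crowded peg

### The job

The scoop hangs at the back of the crowded yellow peg: first move the opener and then the spreader that hang in front of it over to the spare blue peg, the opener slid right back against the peg's collar and the spreader hung well on in front of it, then stand the scoop in the open tin, bowl down, lowered in gently. The blue peg has been knocked askew, so feel each tool on to it and along it without forcing the pegs or the clear board, and leave the tin, its lid, the dice cup and the rook standing where they are.

Things in the scene. Friction and masses are not known exactly. Their poses are not given: they have to be found in the camera images.
- board: Clear upright pegboard, fixed on the upper shelf: 340 wide (y), 200 high, 10 mm thick; short stub pegs low down or at its edges. Origin: bottom middle of the front face (towards the robot); x into the board, z up. The two long pegs stand out of the face 178 mm above the origin, 65 mm to either side (sides swap), 22 mm below the top edge.
- peg_yellow: Crowded peg, fixed square to the board. Origin: on its axis at the board's face; axes as the board's, peg points along -x, level. Collar 26 mm across for the first 20 mm, then a smooth stem 14 mm across with a hemispherical end, tip 105 mm from the board. On it: scoop (about 30 mm from the board), spreader (60), opener (90, foremost).
- peg_blue: Spare peg, empty, sized as the yellow. Pose is its collar's: origin on the axis at the board's face, axes as the board's. Collar square, but the stem leans 0.10-0.115 rad about the origin in an unknown direction, up, down or sideways, not shown in the pose: tip 10-12 mm off the square line, less in proportion nearer the board. Find it by feel or eye. It does not give; over 20 N on a peg or the board is forcing.
- opener: Bottle opener, dark wooden handle, steel loop head below, 0.11 kg. Origin: middle of its hanging hole, 19 mm across, right through; x = hole axis, z up. Handle 14 mm thick (x), 38 mm wide (y) with flat sides, round top 19 mm above the hole's middle. Hangs loosely: hole's middle 2.5 mm below the peg's axis. Ends 124 mm below the origin. Against the collar its origin is 27 mm from the board's face.
- spreader: Spreader, white handle, flat steel blade below, 0.09 kg. Origin: middle of its hanging hole, 19 mm across, right through; x = hole axis, z up. Handle 14 mm thick (x), 38 mm wide (y) with flat sides, round top 19 mm above the hole's middle. Hangs loosely: hole's middle 2.5 mm below the peg's axis. Ends 128 mm below the origin. Well on: origin at least 30 mm inside the peg's tip.
- scoop: Scoop, light wooden handle, round steel bowl 40 mm across below, 0.10 kg. Origin: middle of its hanging hole, 19 mm across, right through; x = hole axis, z up. Handle 14 mm thick (x), 38 mm wide (y) with flat sides, round top 19 mm above the hole's middle. Hangs loosely: hole's middle 2.5 mm below the peg's axis. Bowl's bottom 145 mm below the origin.
- scoop_bowl (a point): Middle of the underside of the scoop's bowl, 145 mm below the scoop's origin; axes as the scoop's.
- tin: Open stainless tin, loose on the lower shelf, 0.30 kg: 96 mm across, 92 mm high, mouth 84 mm across inside, floor 4 mm thick. Origin: centre of its underside, z up. Stands in one of three places in a row along y, the cup and the rook in the others. The scoop may lean on its rim.
- tin_lid: The tin's screw-top lid, 98 mm across, 18 mm high, loose on the lower shelf behind the row; leave it alone. Origin: centre of its underside.
- dice_cup: Red silicone dice cup, loose on the lower shelf, 80 mm across the mouth, 90 mm high; leave it alone. Origin: centre of its underside.
- rook: Wooden chess rook, loose on the lower shelf, 46 mm across the foot, 76 mm high; leave it alone. Origin: centre of its underside.
Not all that is in view belongs to the job. What is shaped like the scoop but red is not meant.

How it is judged:
On the way, in this order (a step that is already met when the one before it is completed fails the run):
1. the bottle opener hangs on the blue peg, right back against its collar, let go (x of opener in the frame of peg_blue between -0.035 and -0.015 m and y of opener in the frame of peg_blue between -0.016 and 0.016 m and z of opener in the frame of peg_blue between -0.016 and 0.016 m and angle between opener's own z axis and vertical below 0.2 rad and linear speed of opener below 0.05 m/s and contact force between the fingers and opener below 0.1 N), for 0.2 s.
2. the spreader hangs on the blue peg in front of the opener, let go (all of step 1 and x of spreader in the frame of peg_blue between -0.075 and -0.03 m and y of spreader in the frame of peg_blue between -0.016 and 0.016 m and z of spreader in the frame of peg_blue between -0.016 and 0.016 m and angle between spreader's own z axis and vertical below 0.2 rad and linear speed of spreader below 0.05 m/s and contact force between the fingers and spreader below 0.1 N), for 0.2 s.
At the end, for the whole second after the job is handed in: Opener and spreader hang upright and still on the blue peg, holes within 16 mm of its collar's axis, opener 15-35 mm and spreader 30-75 mm from the board; scoop in the tin bowl down, bowl within 40 mm of its axis, leaning under 0.75 rad; tin upright, moved under 30 mm; all let go (all of step 2 and horizontal distance between scoop_bowl and tin below 0.04 m and z of scoop_bowl in the frame of tin between -0.005 and 0.025 m and angle between scoop's own z axis and vertical below 0.75 rad and linear speed of scoop below 0.05 m/s and angle between tin's own z axis and vertical below 0.1 rad and distance of tin from where it was at the start of the episode below 0.03 m and contact force between the fingers and scoop below 0.1 N); the robot touches nothing.
It fails at once if a hung tool or a finger is pressed against a peg or the clear board with more than 20 N (contact force between any of opener, spreader, scoop, the fingers and peg_blue above 20 N or contact force between any of opener, spreader, scoop, the fingers and peg_yellow above 20 N or contact force between any of opener, spreader, scoop, the fingers and board above 20 N).
It fails at once if the dice cup, the rook or the tin lid is moved more than 15 mm (distance of any of dice_cup, rook, tin_lid from where it was at the start of the episode above 0.015 m).
It fails at once if the scoop strikes the tin with more than 40 N (contact force between scoop and tin above 40 N).
It also fails if it takes over 72 s, if anything falls off the work surface, if the arm or the gripper's body presses on something with over 40 N, if the wrist force passes 120 N, or if a joint passes its speed limit or range.

### The arm

A 6-joint arm with a two-finger parallel gripper is mounted at the origin on the work surface. World frame = base frame: x ahead of the robot, y to its left, z up, the work surface at z = 0. Lengths are in m, angles in rad, forces in N, time in s.
With the tool pointing down it reaches from about 0.3 to 0.875 m from the base axis. Payload 6.4 kg.
Tool frame: the origin (TCP) lies between the finger pads; the fingertips stand 19 mm ahead of it and the grasp point (between the pads) is the TCP; z points along the fingers, y is the direction in which the jaws open and shut (so a half turn about z gives the same grasp; the last joint's range is limited). The gripper opens to 85 mm and grips with 20 to 120 N. Pads are 22 mm wide; open, the fingers measure 114 mm over their backs; the gripper's body (76 mm by 85 mm) begins 54 mm behind the grasp point. The pads swing forward as they close: fully open they stand 13 mm farther back than shut.
Start: joints at [-1.525, 0.181, 1.607, -0, 1.354, -0.206], TCP at [0.143, -0.557, 0.25] pointing down, gripper open.
Joint ranges: [-2.99, 2.99], [-0.89, 2.07], [0.3, 2.58], [-1.14, 4.28], [0, 2.63], [-3.12, 3.12]. Speed limits (rad/s): [2.57, 2.57, 3.01, 3.14, 3.14, 3.14].

### API

Orientations are given as a unit quaternion [w, x, y, z].
In Python, from bench import * gives the robot as it stands.
- The arm moves only by the tool apply_moves, never from a script. Its argument "moves" is a list that holds one entry, the list of rows, each a list of 7 numbers: the shift along the tool's x, y, z in cm, then the turn, a rotation vector about the tool's x, y, z in rad, then the opening, from 0 (shut) to 1 (fully open). A call has 1 to 8 rows; each row is the pose to reach, as a shift and turn from the pose commanded when the call began, along the tool's axes at that moment; what a row does not reach only later rows make up. A row lasts 1/10 s, in which the tool goes at most 50 mm and 8.59 degrees, less where a joint would pass 70% of its speed; a pose out of reach is approached as far as the arm can. A call with a gripper value outside its range is refused whole. The fingers move at their own pace and stop on an object; the grip force is fixed at half the most. Time passes only in rows, so rows that repeat a pose let the fingers close. It gives the time, the measured TCP pose, the force and the opening at its end, in the units of the state.
- get_obs(): the state, without advancing time (a new reading comes with each control period).
- camera(name): name is "scene" or "top" or "wrist"; returns the picture (480x640x3 uint8, red, green, blue); there is no depth.
- get_calibration(name): a dict with "vertical_fov" (degrees; the focal length in pixels is half the picture's height over the tangent of half this angle, whatever the lens; pixels are square), "cx", "cy" (the principal point, pixels), "R" (3x3) and "t" (3): a world point X has camera coordinates R X + t. Camera axes: x right, y down, z forward; pixel columns grow to the right and rows downward; lengths in m; the calibration is good to about 2 mm. The wrist camera is an equidistant fisheye: a pixel r from the principal point sees the ray r / f radians off the axis. A picture is of the moment at which its call begins: read the wrist's pose just before it. get_calibration takes no time and is no camera call; for the wrist camera it gives the pose at the moment of the call.
- hand_in(): hands the job in, once; it reports no verdict.
The state is a dict: "time_s": time; "q": joint angles; "dq": joint speeds; "joint_efforts": joint torques, N m; "eef_pos": TCP position; "eef_rot": TCP orientation; "wrist_force": force on the tool from outside, world axes, zero at the start; "torque": the same for the moment, N m; "opening": opening from 0.0 (shut) to 1.0 (fully open).
Only numpy, scipy, OpenCV 4.12 (cv2) and the standard library are available. Lean on these libraries where they do the work, as an engineer would, in place of code of your own. Each camera call takes 0.05 s, during which the arm holds its last target. There are 200 camera calls.

## Working session

There is one attempt and no reset: what is moved stays moved. The work goes in short steps, Python scripts to look and compute and a tool call to move; the robot and the scene stay as the last step left them, time stands still between calls to the robot, and variables do not carry over. Pictures are saved under pics/ and viewed, about 8 in all and at most 12, crops included, and the job is handed in when it is done.

Besides the shell and the picture viewer there is one more tool, called by a JSON object that holds its "method" and its "body", one argument or row to a line. apply_moves: Moves the arm, as the interface text tells. Its arguments: {"type":"object","properties":{"moves":{"type":"array","items":{"type":"array","items":{"type":"array","items":{"type":"number"}}}}},"required":["moves"]}

```bash
mkdir -p pics; ls; python3 - <<'E'
from bench import *
import cv2,json
o=get_obs();print(o)
for n in ["scene","top"]:
    c=get_calibration(n);print(n,c)
    im=camera(n);cv2.imwrite(f"pics/{n}0.png",im[:,:,::-1])
c=get_calibration("wrist");print(c)
E
```

```text
pics
{'time_s': 0.0, 'q': array([-1.52527985e+00,  1.81535902e-01,  1.60802320e+00, -2.49272659e-05,
        1.35379670e+00, -2.06316987e-01]), 'dq': array([-1.12170207e-03, -1.91691555e-04, -2.27939521e-05, -1.25969398e-03,
       -4.83407329e-04, -1.41960091e-04]), 'joint_efforts': array([ 2.91503568e-05, -4.44864142e+01, -3.51340842e+01, -2.43587328e-04,
        9.02597472e-03,  2.89404852e-05]), 'eef_pos': array([ 0.14325426, -0.55632445,  0.24937967]), 'eef_rot': array([-8.79701417e-04,  9.92082233e-01,  1.25586886e-01,  5.86726110e-05]), 'wrist_force': array([-0.3229468 ,  0.57461476, -0.62318483]), 'torque': array([ 0.04500837,  0.05125053, -0.01885103]), 'opening': 1.0004907317702507}
scene {'vertical_fov': 49.46333784654444, 'cx': 311.2771846211269, 'cy': 240.16546235241032, 'R': array([[-0.71675639,  0.69703728, -0.01998247],
       [ 0.5403511 ,  0.53706809, -0.64774883],
       [-0.44077314, -0.47507567, -0.76159186]]), 't': array([ 0.38431727, -0.22259614,  1.54683895])}
top {'vertical_fov': 46.77264795677397, 'cx': 324.59340914305136, 'cy': 242.54868234804405, 'R': array([[ 0.02543371, -0.99966573, -0.00464373],
       [-0.98544557, -0.02429036, -0.16824689],
       [ 0.16807785,  0.00885528, -0.98573395]]), 't': array([0.03741799, 0.59051951, 1.30959052])}
{'vertical_fov': 65.70646984690485, 'cx': 320.06995053467574, 'cy': 238.0611284306098, 'R': array([[ 0.24889343, -0.96852774, -0.00246507],
       [-0.92568139, -0.23862985,  0.29354686],
       [-0.28489651, -0.07078001, -0.95594151]]), 't': array([-0.57384407, -0.03789151,  0.38104648])}
```

View pics/scene0.png

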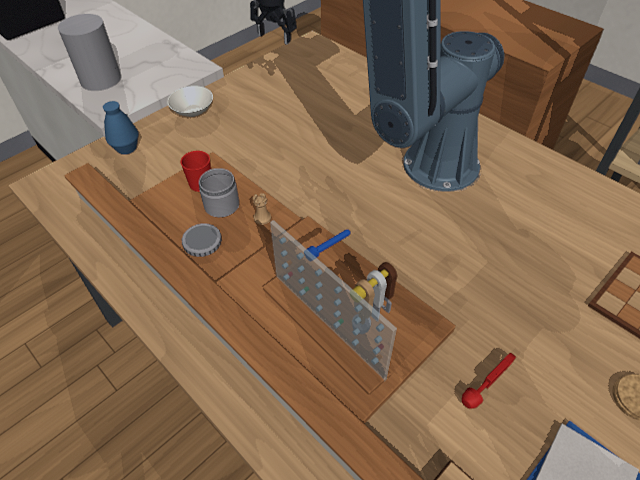

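View pics/top0.png

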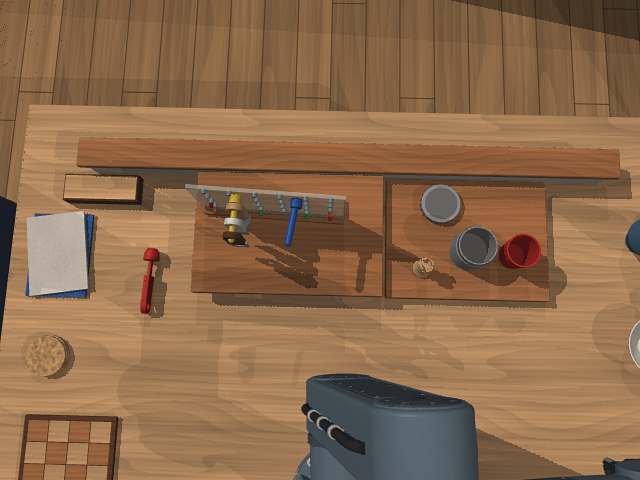

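```bash
python3 - <<'E'
import cv2,numpy as np
s=cv2.imread("pics/scene0.png")[215:385,260:410]; t=cv2.imread("pics/top0.png")[175:260,180:360]
t=cv2.resize(t,None,fx=4.4,fy=4.4,interpolation=cv2.INTER_CUBIC)[:, :792]
s=cv2.resize(s,None,fx=3.3,fy=3.3,interpolation=cv2.INTER_CUBIC)
# place separately: top image 374 high; scene 561
cv2.imwrite("pics/t.png",t)
a=np.zeros((600,800,3),np.uint8); s2=cv2.resize(s,(400,453)); 
t2=cv2.resize(t,(400,189)); a[:453,:400]=s2; 
# top crop on right: only peg part
u=cv2.imread("pics/top0.png")[180:260,190:290+20]; u=cv2.resize(u,(400,267),interpolation=cv2.INTER_CUBIC)
a[:267,400:]=u
v=cv2.imread("pics/top0.png")[180:310,400:560]; a[270:270+325,400:]=cv2.resize(v,(400,325),interpolation=cv2.INTER_CUBIC)
cv2.imwrite("pics/c1.png",a)
E
```

```text
(no output)
```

View pics/c1.png

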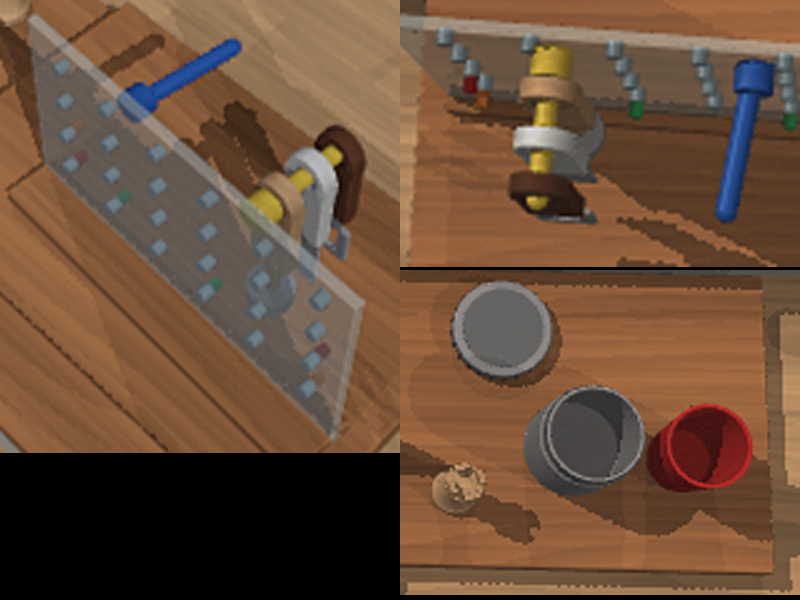

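```bash
cat > h.py <<'E'
import numpy as np, cv2
from bench import *
def ray(c,u,v):
    f=240/np.tan(np.radians(c["vertical_fov"]/2)); d=np.array([(u-c["cx"])/f,(v-c["cy"])/f,1.]); R=np.array(c["R"])
    return -R.T@np.array(c["t"]), R.T@d/np.linalg.norm(d)
def tri(c1,p1,c2,p2):
    a,d=ray(c1,*p1); b,e=ray(c2,*p2)
    s=np.linalg.lstsq(np.c_[d,-e],b-a,rcond=None)[0]
    P,Q=a+s[0]*d,b+s[1]*e
    return (P+Q)/2, np.linalg.norm(P-Q)
def onplane(c,u,v,z):
    a,d=ray(c,u,v); return a+d*(z-a[2])/d[2]
def proj(c,X):
    f=240/np.tan(np.radians(c["vertical_fov"]/2)); p=np.array(c["R"])@X+c["t"]; return f*p[:2]/p[2]+[c["cx"],c["cy"]]
S=get_calibration("scene"); T=get_calibration("top")
E
python3 - <<'E'
from h import *
np.set_printoptions(precision=4,suppress=True)
for n,a,b in [("bluetip",(348.5,232.2),(287.8,245.1)),("bluecollar",(312.5,252.5),(295.6,205)),("yeltip",(385.6,272.4),(231.4,241.5)),
 ("boardL",(395.7,329.4),(186,186)),("boardR",(273,223),(345,198))]:
    print(n,*tri(S,a,T,b))
s=cv2.imread("pics/scene0.png");t=cv2.imread("pics/top0.png")
def mask(im,lo,hi,box):
    m=cv2.inRange(cv2.cvtColor(im,cv2.COLOR_BGR2HSV),lo,hi); k=np.zeros_like(m); x0,y0,x1,y1=box; k[y0:y1,x0:x1]=m[y0:y1,x0:x1]; return k
for col,lo,hi,bs,bt in [("blue",(100,150,50),(125,255,255),(300,225,355,265),(280,190,310,255)),("yellow",(22,140,80),(32,255,255),(350,262,395,302),(222,190,245,250))]:
  for n,im,b in [("s",s,bs),("t",t,bt)]:
    m=mask(im,lo,hi,b); y,x=np.nonzero(m); 
    print(col,n,len(x),x.min(),x.max(),y.min(),y.max())
    # per-slice centres along main direction
    P=np.c_[x,y].astype(float); c=P.mean(0); d=np.linalg.svd(P-c,full_matrices=False)[2][0]; n_=np.array([-d[1],d[0]])
    a=(P-c)@d; w=(P-c)@n_
    for k in np.arange(np.floor(a.min()),a.max(),4):
        q=(a>=k)&(a<k+4)
        if q.sum()>3: print("   ",np.round(c+d*(k+2)+n_*((w[q].min()+w[q].max())/2),1),round(w[q].max()-w[q].min(),1))
# tin, cup: rim ellipses in top
for n,(u,v) in dict(tinTop=(400+594/2.5,180+(432-270)/2.5),cupTop=(400+707/2.5-160,180+(446-270)/2.5)).items(): print(n,u,v)
E
```

```text
bluetip [0.5486 0.1276 0.2449] 0.0008392016946753399
bluecollar [0.636  0.1137 0.2435] 0.0008718556223413126
yeltip [0.5594 0.2446 0.2287] 0.010328913025559114
boardL [0.6656 0.3454 0.2631] 0.002624849034981181
boardR [0.6487 0.0106 0.2603] 0.0015601880162007071
blue s 276 307 349 230 256
    [347.9 231.3] 5.0
    [344.5 233.5] 5.0
    [341.1 235.5] 5.4
    [337.7 237.6] 5.4
    [334.3 239.8] 5.3
    [330.6 241.4] 5.8
    [327.3 243.8] 5.3
    [323.8 245.6] 5.3
    [320.4 247.8] 5.4
    [317.  249.9] 8.1
    [313.2 251.2] 11.2
    [308.3 250.7] 5.0
blue t 337 285 301 198 245
    [296.8 199.2] 9.4
    [296.  203.1] 11.0
    [295.2 207. ] 11.4
    [293.7 210.8] 5.5
    [293.1 214.7] 5.9
    [292.4 218.7] 5.3
    [291.4 222.5] 5.7
    [290.6 226.5] 5.7
    [289.6 230.4] 5.3
    [289.  234.3] 5.7
    [288.3 238.3] 5.5
    [287.5 242.2] 5.7
    [286.7 246.1] 4.1
yellow s 173 353 388 270 297
    [385.2 272.1] 7.2
    [381.9 274.3] 6.4
    [376.  279.8] 6.4
    [372.5 281.8] 6.6
    [369.4 284.3] 7.0
    [363.3 289.5] 10.8
    [359.9 291.6] 13.6
    [355.2 292. ] 7.8
yellow t 215 228 241 193 242
    [235.6 194.4] 11.2
    [235.  198.3] 11.9
    [234.4 202.3] 11.3
    [233.6 210.3] 5.2
    [233.1 214.2] 6.1
    [232.9 218.2] 6.0
    [232.1 226.2] 6.2
    [231.4 230.1] 5.3
    [230.7 238.1] 5.1
    [230.3 242.1] 5.1
tinTop 637.6 244.8
cupTop 522.8 250.4
```

```bash
python3 - <<'E'
from h import *
np.set_printoptions(precision=4,suppress=True)
def line(s1,s2,t1,t2,xs):
    A=[];b=[]
    for c,p,q in ((S,s1,s2),(T,t1,t2)):
        o,d=ray(c,*p); _,e=ray(c,*q); n=np.cross(d,e); n/=np.linalg.norm(n); A.append(n); b.append(n@o)
    d=np.cross(*A); d/=np.linalg.norm(d); d*=-np.sign(d[0])
    for x in xs:
        X=np.linalg.solve(np.array(A+[[1,0,0]]),b+[x]); print(X)
    print("dir",d)
fit=lambda P:(lambda v:((v[2]-v[0]*15,v[3]-v[1]*15),(v[2]+v[0]*15,v[3]+v[1]*15)))(cv2.fitLine(np.float32(P),cv2.DIST_L2,0,.01,.01).ravel())
bs=fit([[344.5,233.5],[341.1,235.5],[337.7,237.6],[334.3,239.8],[330.6,241.4],[327.3,243.8],[323.8,245.6],[320.4,247.8]])
bt=fit([[293.7,210.8],[293.1,214.7],[292.4,218.7],[291.4,222.5],[290.6,226.5],[289.6,230.4],[289,234.3],[288.3,238.3],[287.5,242.2]])
print("blue");line(*bs,*bt,[.55,.6,.634,.654])
ys=fit([[385.2,272.1],[381.9,274.3],[376,279.8],[372.5,281.8],[369.4,284.3]])
yt=fit([[233.6,210.3],[233.1,214.2],[232.9,218.2],[232.1,226.2],[231.4,230.1],[230.7,238.1],[230.3,242.1]])
print("yellow");line(*ys,*yt,[.555,.6,.64,.66])
# expected yellow axis projections
for X in ([.555,.248,.24],[.64,.244,.24],[.554,.118,.24],[.634,.114,.24]): print(X,proj(S,np.array(X)),proj(T,np.array(X)))
E
```

```text
blue
[0.55   0.1286 0.2494]
[0.6    0.1207 0.2476]
[0.634  0.1153 0.2464]
[0.654  0.1121 0.2457]
dir [-0.987   0.1568  0.0356]
yellow
[0.555  0.2477 0.2461]
[0.6    0.2455 0.2459]
[0.64   0.2436 0.2458]
[0.66   0.2427 0.2457]
dir [-0.9988  0.0481  0.0035]
[0.555, 0.248, 0.24] [391.6936 268.7931] [230.7927 241.216 ]
[0.64, 0.244, 0.24] [360.2906 293.4608] [234.8136 201.9742]
[0.554, 0.118, 0.24] [342.9608 232.6584] [292.4666 243.1845]
[0.634, 0.114, 0.24] [313.583 253.187] [295.6677 206.1638]
```

{"method": "apply_moves", "body": {
  "moves": [
    [[10,-11,-11,0,0,0.05,1],[61.2,-67.3,-11,0,0,0.3,1],[61.2,-67.3,-11,0,0,0.3,1],[61.2,-67.3,-11,0,0,0.3,1],[61.2,-67.3,-11,0,0,0.3,1],[61.2,-67.3,-11,0,0,0.3,1],[61.2,-67.3,-11,0,0,0.3,1],[61.2,-67.3,-11,0,0,0.3,1]]
  ]
}}

```text
time_s: 0.9
eef_pos: [0.3252, -0.2113, 0.3122]
eef_rot: [0.0, 1.0, -0.024, 0.0]
wrist_force: [1.2, -0.2, 0.1]
opening: 1.0
```

```bash
cat >> h.py <<'E'
np.set_printoptions(precision=4,suppress=True)
from scipy.spatial.transform import Rotation as Ro
def st():
    o=get_obs(); q=o["eef_rot"]; R=Ro.from_quat([q[1],q[2],q[3],q[0]])
    print("t",round(o["time_s"],2),"tcp",o["eef_pos"],"yaw",round(np.arctan2(*R.as_matrix()[1::-1,0]),4),"F",o["wrist_force"].round(1),"op",round(o["opening"],3),"q",o["q"].round(2)); return o,R
def shift(goal,yaw,cur=None):
    "cm in tool axes and turn to reach goal from measured (or given) pose"
    o,R=st(); M=R.as_matrix(); y0=np.arctan2(M[1,0],M[0,0])
    print("shift cm",(M.T@(np.array(goal)-(o["eef_pos"] if cur is None else cur))*100).round(2),"turn z",round(y0-yaw,3))
E
python3 - <<'E'
from h import *
shift([.568,.247,.36],-.048)
t=cv2.imread("pics/top0.png");s=cv2.imread("pics/scene0.png")
print("tin rim",*tri(S,(219,182),T,(477.6,244.8)))
print("cup rim",*tri(S,(197,161),T,(522.8,250)))
E
```

```text
t 0.9 tcp [ 0.3252 -0.2113  0.3122] yaw -0.049 F [ 1.2 -0.2  0.1] op 1.0 q [-0.88 -0.32  1.95  0.    1.51  0.73]
shift cm [ 22.01 -46.96  -4.77] turn z -0.001
tin rim [ 0.5779 -0.2996  0.1225] 0.00733595580261145
cup rim [ 0.5691 -0.4042  0.1237] 0.004299658993450759
```

{"method": "apply_moves", "body": {
  "moves": [
    [[22,-47,-4.8,0,0,0,1],[22,-47,-4.8,0,0,0,1],[22,-47,-4.8,0,0,0,1],[22,-47,-4.8,0,0,0,1],[22,-47,-4.8,0,0,0,1],[22,-47,-4.8,0,0,0,1],[22,-47,-4.8,0,0,0,1],[22,-47,-4.8,0,0,0,1]]
  ]
}}

```text
time_s: 1.7
eef_pos: [0.5113, 0.1412, 0.3489]
eef_rot: [0.0, 1.0, -0.024, -0.0]
wrist_force: [1.0, -0.4, 0.4]
opening: 1.003
```

```bash
python3 - <<'E'
from h import *
shift([.568,.247,.36],-.048)
E
```

```text
t 1.7 tcp [0.5113 0.1412 0.3489] yaw -0.0477 F [ 1.  -0.4  0.4] op 1.003 q [ 0.05  0.01  1.59 -0.    1.54  1.66]
shift cm [  5.16 -10.83  -1.12] turn z 0.0
```

{"method": "apply_moves", "body": {
  "moves": [
    [[0,0,0,0,0,0,1],[0,0,0,0,0,0,1]]
  ]
}}

```text
time_s: 1.9
eef_pos: [0.5106, 0.14, 0.3481]
eef_rot: [0.0, 1.0, -0.023, -0.001]
wrist_force: [-0.5, 0.2, -0.7]
opening: 0.999
```

```bash
python3 - <<'E'
from h import *
shift([.568,.247,.36],-.048)
E
```

```text
t 1.9 tcp [0.5106 0.14   0.3481] yaw -0.0455 F [-0.5  0.2 -0.7] op 0.999 q [ 0.04  0.01  1.59 -0.    1.54  1.66]
shift cm [  5.24 -10.95  -1.21] turn z 0.002
```

{"method": "apply_moves", "body": {
  "moves": [
    [[5.2,-10.9,0,0,0,0,1],[5.2,-10.9,0,0,0,0,1],[5.2,-10.9,0,0,0,0,1],[5.2,-10.9,2,0,0,0,1],[5.2,-10.9,2,0,0,0,1]]
  ]
}}

```text
time_s: 2.4
eef_pos: [0.5669, 0.2439, 0.3259]
eef_rot: [0.001, 1.0, -0.025, -0.003]
wrist_force: [0.1, -1.1, -1.4]
opening: 0.996
```

```bash
python3 - <<'E'
from h import *
shift([.568,.247,.233],-.048)
im=camera("wrist"); cv2.imwrite("pics/w1.png",im[:,:,::-1])
E
```

```text
t 2.4 tcp [0.5669 0.2439 0.3259] yaw -0.0492 F [ 0.1 -1.1 -1.4] op 0.996 q [ 0.21  0.23  1.4  -0.    1.52  1.83]
shift cm [ 0.15 -0.33  9.29] turn z -0.001
```

View pics/w1.png

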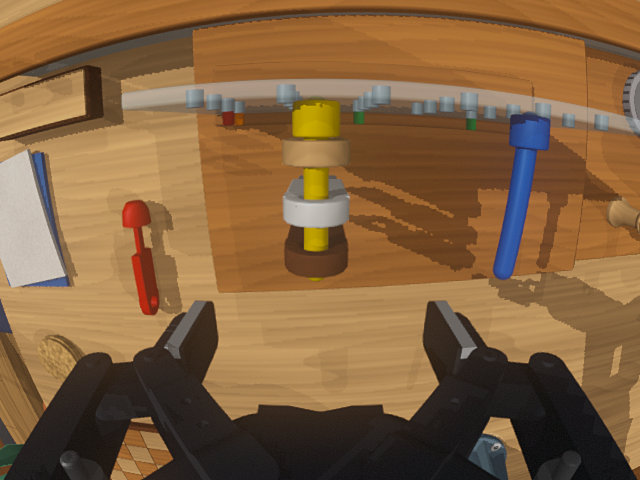

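```bash
cat >> h.py <<'E'
def wray(c,u,v):
    f=240/np.tan(np.radians(c["vertical_fov"]/2)); a,b=u-c["cx"],v-c["cy"]; r=np.hypot(a,b); th=r/f
    R=np.array(c["R"]); d=np.array([np.sin(th)*a/r,np.sin(th)*b/r,np.cos(th)]) if r>0 else np.array([0,0,1.])
    return -R.T@np.array(c["t"]), R.T@d
def wplane(c,u,v,z):
    a,d=wray(c,u,v); return a+d*(z-a[2])/d[2]
def wrow(im,lo,hi,rows,c0,c1):
    h=cv2.cvtColor(im,cv2.COLOR_BGR2HSV)
    for r in rows:
        m=np.nonzero(cv2.inRange(h[r:r+1,c0:c1],lo,hi)[0])[0]
        if len(m): yield r,m.min()+c0,m.max()+c0+1
E
python3 - <<'E'
from h import *
C=get_calibration("wrist"); im=cv2.imread("pics/w1.png")
ax=lambda x: .2477-.0481*(x-.555)
for nm,lo,hi,rows,z in [("opener",(0,60,20),(12,255,110),(255,262,268),.255),("spreader",(0,0,140),(180,40,255),(200,208,214),.255),("scoop",(10,60,120),(20,160,255),(150,156),.25),("yel stem",(22,140,60),(32,255,255),(180,184,235,240),.2528),("blue stem",(100,150,50),(125,255,255),(160,180,200,220,240,260),.2528)]:
    for r,a,b in wrow(im,lo,hi,rows,270 if nm!="blue stem" else 480,370 if nm!="blue stem" else 560):
        P,Q=wplane(C,a,r,z),wplane(C,b,r,z); M=(P+Q)/2; print(nm,r,a,b,M,"width",np.linalg.norm(P-Q).round(4),"dy vs yellow axis",(M[1]-ax(M[0])).round(4))
E
```

```text
opener 255 285 348 [0.5719 0.2457 0.255 ] width 0.0355 dy vs yellow axis -0.0012
opener 262 285 346 [0.5677 0.2465 0.255 ] width 0.0346 dy vs yellow axis -0.0006
opener 268 287 346 [0.564  0.2461 0.255 ] width 0.0337 dy vs yellow axis -0.0012
spreader 200 283 296 [0.6041 0.2586 0.255 ] width 0.007 dy vs yellow axis 0.0132
spreader 208 284 343 [0.599  0.2459 0.255 ] width 0.032 dy vs yellow axis 0.0003
spreader 214 284 342 [0.5957 0.2463 0.255 ] width 0.0316 dy vs yellow axis 0.0006
scoop 150 282 344 [0.6301 0.2446 0.25  ] width 0.0335 dy vs yellow axis 0.0005
scoop 156 282 345 [0.6268 0.2445 0.25  ] width 0.0341 dy vs yellow axis 0.0002
yel stem 180 304 328 [0.6139 0.2437 0.2528] width 0.0129 dy vs yellow axis -0.0011
yel stem 184 304 328 [0.6117 0.2439 0.2528] width 0.013 dy vs yellow axis -0.0011
yel stem 235 304 328 [0.583  0.2454 0.2528] width 0.0134 dy vs yellow axis -0.001
yel stem 240 304 328 [0.58   0.2455 0.2528] width 0.0135 dy vs yellow axis -0.001
blue stem 160 515 535 [0.6233 0.1195 0.2528] width 0.0145 dy vs yellow axis -0.1249
blue stem 180 511 532 [0.6113 0.1214 0.2528] width 0.0153 dy vs yellow axis -0.1236
blue stem 200 508 528 [0.599  0.123  0.2528] width 0.0146 dy vs yellow axis -0.1226
blue stem 220 504 524 [0.5866 0.1248 0.2528] width 0.0147 dy vs yellow axis -0.1214
blue stem 240 500 520 [0.5739 0.1263 0.2528] width 0.0148 dy vs yellow axis -0.1205
blue stem 260 496 515 [0.5609 0.128  0.2528] width 0.0142 dy vs yellow axis -0.1194
```

{"method": "apply_moves", "body": {
  "moves": [
    [[0.1,-0.27,5,0,0,0,1],[0.1,-0.27,9.2,0,0,0,1],[0.1,-0.27,9.2,0,0,0,0.7],[0.1,-0.27,9.2,0,0,0,0.5],[0.1,-0.27,9.2,0,0,0,0.5],[0.1,-0.27,9.2,0,0,0,0.5],[0.1,-0.27,9.2,0,0,0,0.5]]
  ]
}}

```text
time_s: 3.15
eef_pos: [0.5702, 0.2481, 0.2394]
eef_rot: [-0.0, 1.0, -0.024, 0.002]
wrist_force: [0.0, 0.6, 0.2]
opening: 0.498
```

```bash
python3 - <<'E'
from h import *
shift([.568,.2465,.234],-.048)
im=camera("wrist"); cv2.imwrite("pics/w2.png",im[:,:,::-1])
E
```

```text
t 3.15 tcp [0.5702 0.2481 0.2394] yaw -0.0482 F [0.  0.6 0.2] op 0.498 q [ 0.22  0.29  1.5  -0.    1.35  1.84]
shift cm [-0.22  0.17  0.54] turn z -0.0
```

View pics/w2.png

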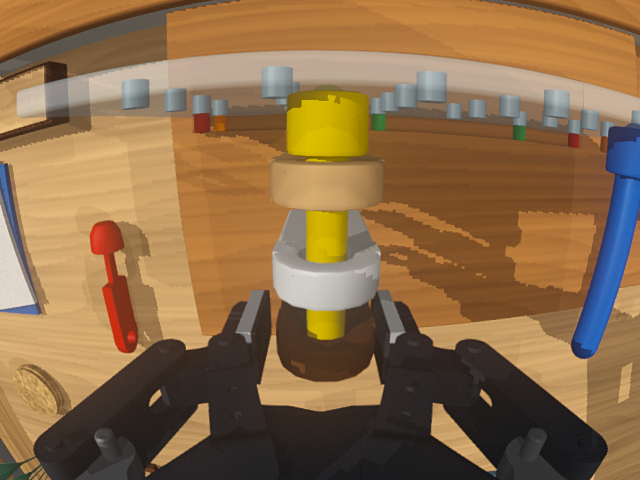

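{"method": "apply_moves", "body": {
  "moves": [
    [[-0.2,0.1,0.6,0,0,0,0.5],[-0.2,0.1,0.6,0,0,0,0.47],[-0.2,0.1,0.6,0,0,0,0.3],[-0.2,0.1,0.6,0,0,0,0.3],[-0.2,0.1,0.6,0,0,0,0.3],[-0.2,0.1,0.6,0,0,0,0.3]]
  ]
}}

```text
time_s: 3.8
eef_pos: [0.5672, 0.2471, 0.2309]
eef_rot: [0.0, 1.0, -0.024, -0.0]
wrist_force: [-0.3, -0.2, 0.1]
opening: 0.437
```

```bash
python3 - <<'E'
from h import *
shift([.568,.2465,.234],-.048)
E
```

```text
t 3.8 tcp [0.5672 0.2471 0.2309] yaw -0.0482 F [-0.3 -0.2  0.1] op 0.437 q [0.22 0.29 1.51 0.   1.34 1.84]
shift cm [ 0.09  0.05 -0.31] turn z -0.0
```

{"method": "apply_moves", "body": {
  "moves": [
    [[0,0,-0.25,0,0,0,0.3],[0,0,-0.25,0,0,0,0.3],[-1,0,-0.25,0,0,0,0.3],[-2,0,-0.25,0,0,0,0.3],[-4,0,-0.25,0,0,0,0.3],[-6.5,0,-0.25,0,0,0,0.3],[-6.5,0,-0.25,0,0,0,0.3]]
  ]
}}

```text
time_s: 4.5
eef_pos: [0.4988, 0.2507, 0.2332]
eef_rot: [0.0, 1.0, -0.023, -0.001]
wrist_force: [0.6, -1.0, -1.0]
opening: 0.435
```

```bash
python3 - <<'E'
from h import *
shift([.5,.1372,.238],-.157)
E
```

```text
t 4.5 tcp [0.4988 0.2507 0.2332] yaw -0.0466 F [ 0.6 -1.  -1. ] op 0.435 q [0.25 0.16 1.67 0.   1.32 1.87]
shift cm [ 0.65 11.33 -0.48] turn z 0.11
```

{"method": "apply_moves", "body": {
  "moves": [
    [[0.5,5,-0.2,0,0,0.05,0.3],[0.5,9.5,-0.2,0,0,0.1,0.3],[0.5,11.6,-0.2,0,0,0.1,0.3],[2,11.6,-0.2,0,0,0.1,0.3],[2,11.6,-0.2,0,0,0.1,0.3],[2,11.6,-0.2,0,0,0.1,0.3]]
  ]
}}

```text
time_s: 5.1
eef_pos: [0.5165, 0.1335, 0.2355]
eef_rot: [-0.0, 0.997, -0.074, -0.0]
wrist_force: [-1.5, 0.5, -1.5]
opening: 0.435
```

```bash
python3 - <<'E'
from h import *
C=get_calibration("wrist");shift([.523,.1333,.235],-.147)
im=camera("wrist"); cv2.imwrite("pics/w3.png",im[:,:,::-1])
im=im[:,:,::-1].copy()
for r,a,b in wrow(im,(100,150,50),(125,255,255),range(150,330,12),240,420):
    print(r,a,b,((wplane(C,a,r,.247)+wplane(C,b,r,.247))/2),"w",np.linalg.norm(wplane(C,a,r,.247)-wplane(C,b,r,.247)).round(4))
t=camera("top"); t=cv2.resize(t[180:280,230:350],(480,400),interpolation=cv2.INTER_CUBIC)
s=camera("scene");s=cv2.resize(s[215:315,290:390],(320,320),interpolation=cv2.INTER_CUBIC)
a=np.zeros((600,800,3),np.uint8); a[:400,:480]=t; a[:320,480:]=s; w=im[:,:,::-1][180:400,180:480]; a[320:520,480:753]=cv2.resize(w,(273,200))
cv2.imwrite("pics/c2.png",a[:530,:,::-1])
E
```

```text
t 5.1 tcp [0.5165 0.1335 0.2355] yaw -0.1483 F [-1.5  0.5 -1.5] op 0.435 q [0.03 0.1  1.73 0.   1.31 1.75]
shift cm [ 0.65 -0.08  0.05] turn z -0.001
150 303 347 [0.584  0.1221 0.247 ] w 0.0133
162 302 347 [0.5803 0.1228 0.247 ] w 0.0137
174 302 346 [0.5767 0.1235 0.247 ] w 0.0134
186 302 346 [0.573 0.124 0.247] w 0.0135
198 302 346 [0.5693 0.1246 0.247 ] w 0.0136
210 303 346 [0.5655 0.125  0.247 ] w 0.0134
222 303 345 [0.5617 0.1257 0.247 ] w 0.0132
234 303 345 [0.5578 0.1262 0.247 ] w 0.0133
246 302 345 [0.5539 0.127  0.247 ] w 0.0138
258 305 342 [0.5498 0.1276 0.247 ] w 0.012
270 320 326 [0.5457 0.1284 0.247 ] w 0.002
```

View pics/c2.png

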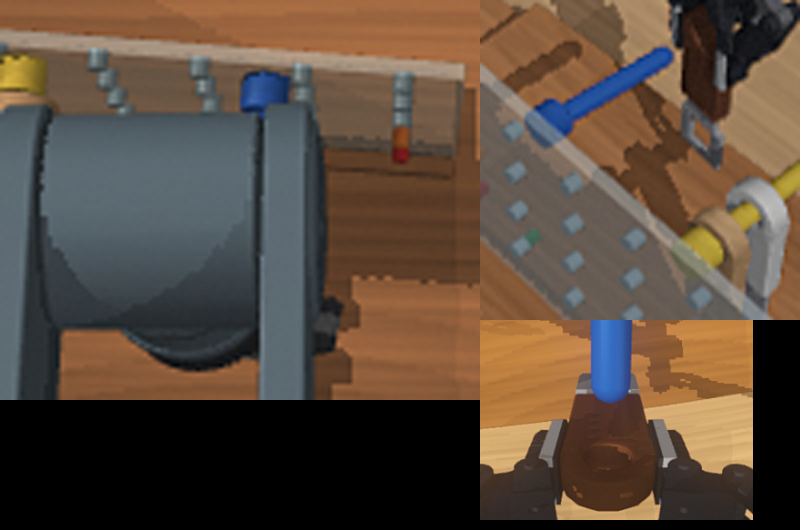

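{"method": "apply_moves", "body": {
  "moves": [
    [[0,0.06,0.2,0,0,0.01,0.3],[1,0.07,0.2,0,0,0.01,0.3],[2,0.08,0.2,0,0,0.01,0.3],[2.4,0.08,0.2,0,0,0.01,0.3],[2.8,0.09,0.2,0,0,0.01,0.3],[3.2,0.09,0.2,0,0,0.01,0.3],[3.2,0.09,0.2,0,0,0.01,0.3]]
  ]
}}

```text
time_s: 5.95
eef_pos: [0.5489, 0.1276, 0.2337]
eef_rot: [-0.0, 0.997, -0.079, 0.0]
wrist_force: [1.2, 0.6, -0.1]
opening: 0.433
```

```bash
python3 - <<'E'
from h import *
C=get_calibration("wrist");shift([.55,.128,.2334],-.158)
im=camera("wrist")[:,:,::-1].copy(); cv2.imwrite("pics/w4.png",im)
o,_=st()
for r,a,b in wrow(im,(100,150,50),(125,255,255),range(100,330,15),240,420):
    print(r,a,b,((wplane(C,a,r,.247)+wplane(C,b,r,.247))/2))
E
```

```text
t 5.95 tcp [0.5489 0.1276 0.2337] yaw -0.1585 F [ 1.2  0.6 -0.1] op 0.433 q [ 0.02  0.17  1.65 -0.    1.32  1.75]
shift cm [ 0.11 -0.06  0.03] turn z -0.0
t 6.0 tcp [0.5486 0.1277 0.2337] yaw -0.1583 F [-0.7  0.  -0.3] op 0.432 q [ 0.02  0.17  1.65 -0.    1.32  1.75]
100 283 363 [0.6314 0.1137 0.247 ]
115 297 342 [0.627  0.1155 0.247 ]
130 297 342 [0.6225 0.1162 0.247 ]
145 297 342 [0.6181 0.1169 0.247 ]
160 297 342 [0.6136 0.1176 0.247 ]
175 298 342 [0.6091 0.1182 0.247 ]
190 298 342 [0.6046 0.1189 0.247 ]
205 298 342 [0.6    0.1197 0.247 ]
220 298 341 [0.5953 0.1206 0.247 ]
235 299 342 [0.5905 0.121  0.247 ]
250 299 341 [0.5856 0.122  0.247 ]
265 299 341 [0.5806 0.1228 0.247 ]
280 299 341 [0.5754 0.1236 0.247 ]
295 299 341 [0.5701 0.1245 0.247 ]
310 300 341 [0.5644 0.1252 0.247 ]
325 300 340 [0.5586 0.1263 0.247 ]
```

View pics/w4.png

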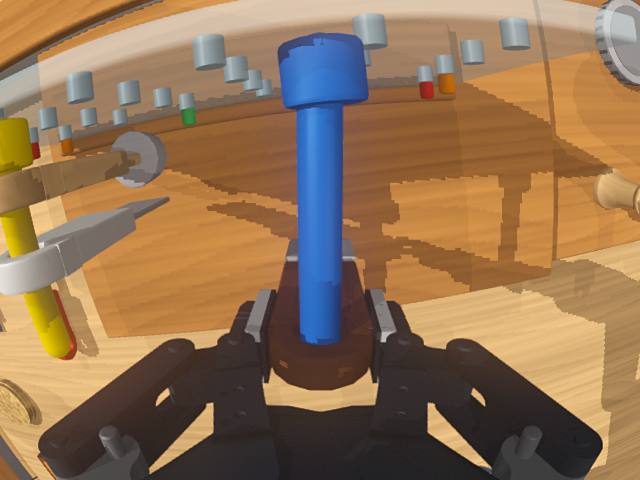

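{"method": "apply_moves", "body": {
  "moves": [
    [[0.6,0,0,0,0,0,0.3],[1.2,0,0,0,0,0,0.3],[1.8,0,0,0,0,0,0.3],[2.4,0,0,0,0,0,0.3],[3,0,0,0,0,0,0.3],[3.6,0,0,0,0,0,0.3]]
  ]
}}

```text
time_s: 6.6
eef_pos: [0.5843, 0.1219, 0.2333]
eef_rot: [0.0, 0.997, -0.079, -0.0]
wrist_force: [-0.2, -0.6, -2.0]
opening: 0.439
```

```bash
python3 - <<'E'
from h import *
st()
im=camera("wrist")[:,:,::-1].copy(); cv2.imwrite("pics/w5.png",im); C=get_calibration("wrist")
st()
h=cv2.cvtColor(im,cv2.COLOR_BGR2HSV)
for r in (250,300,320,340,350): print(r, list(wrow(im,(100,150,50),(125,255,255),[r],240,420)), list(wrow(im,(0,60,15),(12,255,110),[r],255,390)))
E
```

```text
t 6.6 tcp [0.5843 0.1219 0.2333] yaw -0.1583 F [-0.2 -0.6 -2. ] op 0.439 q [0.01 0.24 1.57 0.   1.33 1.74]
t 6.65 tcp [0.585  0.1217 0.2334] yaw -0.1586 F [-0.4 -0.4 -0.8] op 0.432 q [ 0.01  0.24  1.57 -0.    1.33  1.74]
250 [(250, np.int64(299), np.int64(341))] []
300 [(300, np.int64(300), np.int64(340))] [(300, np.int64(269), np.int64(365))]
320 [(320, np.int64(300), np.int64(340))] [(320, np.int64(264), np.int64(371))]
340 [(340, np.int64(302), np.int64(339))] [(340, np.int64(263), np.int64(375))]
350 [] [(350, np.int64(257), np.int64(376))]
```

{"method": "apply_moves", "body": {
  "moves": [
    [[0.6,0,0,0,0,0,0.3],[1.2,0,0,0,0,0,0.3],[1.8,0,0,0,0,0,0.3],[2.4,0,0,0,0,0,0.3],[3,0,0,0,0,0,0.3],[3.4,0,0,0,0,0,0.3],[3.4,0,0,0,0,0,0.3]]
  ]
}}

```text
time_s: 7.35
eef_pos: [0.6178, 0.1166, 0.2335]
eef_rot: [0.0, 0.997, -0.079, 0.0]
wrist_force: [-0.4, 0.6, -0.5]
opening: 0.431
```

```bash
python3 - <<'E'
from h import *
im=camera("wrist")[:,:,::-1].copy(); cv2.imwrite("pics/w6.png",im)
st()
for r in (150,200,230,250,300,320,340,350): print(r, list(wrow(im,(100,150,50),(125,255,255),[r],240,420)), list(wrow(im,(0,60,15),(12,255,110),[r],255,390)))
cv2.imwrite("pics/w6c.png",im[150:420,180:480])
E
```

```text
t 7.4 tcp [0.6174 0.1167 0.2334] yaw -0.1584 F [-0.5  0.2 -0.2] op 0.433 q [-0.    0.31  1.48  0.    1.35  1.73]
150 [] []
200 [] []
230 [] []
250 [] []
300 [(300, np.int64(286), np.int64(356))] [(300, np.int64(276), np.int64(388))]
320 [(320, np.int64(291), np.int64(357))] [(320, np.int64(270), np.int64(371))]
340 [(340, np.int64(302), np.int64(338))] [(340, np.int64(268), np.int64(373))]
350 [] [(350, np.int64(258), np.int64(373))]
```

View pics/w6c.png

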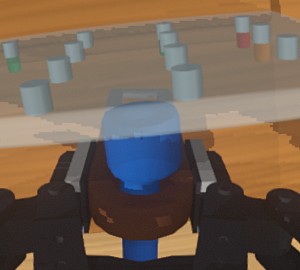

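{"method": "apply_moves", "body": {
  "moves": [
    [[0.2,0,0,0,0,0,0.3],[0.3,0,0,0,0,0,0.3],[0.4,0,0,0,0,0,0.3],[0.4,0,0,0,0,0,0.3]]
  ]
}}

```text
time_s: 7.8
eef_pos: [0.6213, 0.1161, 0.2336]
eef_rot: [0.0, 0.997, -0.079, 0.0]
wrist_force: [0.6, -0.2, -0.5]
opening: 0.434
```

{"method": "apply_moves", "body": {
  "moves": [
    [[0.1,0,0,0,0,0,0.3],[0.2,0,0,0,0,0,0.3],[0.2,0,0,0,0,0,0.3]]
  ]
}}

```text
time_s: 8.1
eef_pos: [0.622, 0.1161, 0.2334]
eef_rot: [0.0, 0.997, -0.079, -0.002]
wrist_force: [-5.9, 1.3, 2.6]
opening: 0.431
```

{"method": "apply_moves", "body": {
  "moves": [
    [[0.1,0,0,0,0,0,0.3],[0.1,0,0.1,0,0,0,0.3],[0.1,0,0.2,0,0,0,0.3],[0.1,0,0.22,0,0,0,0.3]]
  ]
}}

```text
time_s: 8.5
eef_pos: [0.6222, 0.1163, 0.2315]
eef_rot: [-0.0, 0.997, -0.079, -0.002]
wrist_force: [-10.3, 1.2, 5.4]
opening: 0.431
```

{"method": "apply_moves", "body": {
  "moves": [
    [[-0.2,0,0,0,0,0,0.3],[-0.25,0,0,0,0,0,0.3],[-0.25,0,0,0,0,0,0.3]]
  ]
}}

```text
time_s: 8.8
eef_pos: [0.6219, 0.1162, 0.2316]
eef_rot: [-0.0, 0.997, -0.079, 0.0]
wrist_force: [-2.6, 1.5, 1.5]
opening: 0.435
```

{"method": "apply_moves", "body": {
  "moves": [
    [[-0.1,0,0,0,0,0,0.3],[-0.1,0,0,0,0,0,0.5],[-0.1,0,0,0,0,0,0.65],[-0.1,0,0,0,0,0,0.65],[-0.1,0,0,0,0,0,0.65],[-0.1,0,-1,0,0,0,0.65],[-0.1,0,-4,0,0,0,0.65],[-0.1,0,-8,0,0,0,0.65]]
  ]
}}

```text
time_s: 9.6
eef_pos: [0.6196, 0.1162, 0.3106]
eef_rot: [0.0, 0.997, -0.079, -0.002]
wrist_force: [0.4, 0.4, 0.5]
opening: 0.651
```

```bash
python3 - <<'E'
from h import *
im=camera("wrist")[:,:,::-1].copy(); cv2.imwrite("pics/w7.png",im)
o,R=st(); s=camera("scene")[:,:,::-1]
a=np.zeros((300,640,3),np.uint8); a[:300,:320]=cv2.resize(im[150:420,180:480],(320,300)); a[:300,320:]=cv2.resize(s[215:315,290:390],(320,300),interpolation=cv2.INTER_CUBIC)
cv2.imwrite("pics/c3.png",a)
E
```

```text
t 9.65 tcp [0.623  0.1163 0.3207] yaw -0.1581 F [2.1 0.3 6.3] op 0.646 q [-0.    0.26  1.37  0.    1.5   1.73]
```

View pics/c3.png

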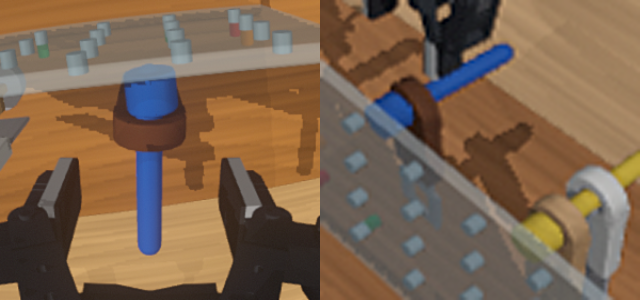

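{"method": "apply_moves", "body": {
  "moves": [
    [[-2,-5,0,0,0,-0.05,0.65],[-4.5,-10,0,0,0,-0.11,0.65],[-4.5,-12.4,0,0,0,-0.11,0.65],[-4.5,-12.4,0,0,0,-0.11,0.65],[-4.5,-12.4,0,0,0,-0.11,0.65]]
  ]
}}

```text
time_s: 10.2
eef_pos: [0.5957, 0.2463, 0.3117]
eef_rot: [0.0, 1.0, -0.023, 0.0]
wrist_force: [-0.2, -0.6, -0.4]
opening: 0.649
```

```bash
python3 - <<'E'
from h import *
C=get_calibration("wrist"); im=camera("wrist")[:,:,::-1].copy(); cv2.imwrite("pics/w8.png",im)
shift([.598,.2455,.231],-.048)
h=cv2.cvtColor(im,cv2.COLOR_BGR2HSV)
for nm,lo,hi,z,t in [("white",(0,0,120),(180,40,255),.262,6),("yel",(22,140,60),(32,255,255),.2528,6)]:
  for r in range(130,420,8):
    m=cv2.inRange(h[r:r+1,230:410],lo,hi)[0].nonzero()[0]
    if len(m)>t: a,b=m.min()+230,m.max()+231; print(nm,r,a,b,((wplane(C,a,r,z)+wplane(C,b,r,z))/2))
E
```

```text
t 10.25 tcp [0.596  0.2454 0.3116] yaw -0.048 F [ 0.3 -0.1 -0.4] op 0.651 q [ 0.21  0.29  1.35 -0.    1.5   1.83]
shift cm [ 0.2  -0.02  8.06] turn z 0.0
white 138 230 399 [0.6669 0.2459 0.262 ]
white 146 230 410 [0.6631 0.2434 0.262 ]
white 154 247 410 [0.6589 0.2395 0.262 ]
white 234 295 349 [0.6196 0.2445 0.262 ]
white 242 293 339 [0.6156 0.2476 0.262 ]
white 250 290 356 [0.6113 0.2444 0.262 ]
white 258 290 356 [0.6071 0.2445 0.262 ]
white 266 290 356 [0.6028 0.2447 0.262 ]
white 274 290 356 [0.5984 0.2449 0.262 ]
white 282 296 351 [0.594  0.2449 0.262 ]
yel 162 299 349 [0.6538 0.2419 0.2528]
yel 170 299 349 [0.6498 0.2421 0.2528]
yel 178 299 349 [0.6458 0.2423 0.2528]
yel 186 299 349 [0.6418 0.2424 0.2528]
yel 194 303 345 [0.6377 0.2426 0.2528]
yel 234 311 336 [0.6168 0.2438 0.2528]
yel 242 311 336 [0.6125 0.244  0.2528]
yel 250 311 336 [0.6082 0.2442 0.2528]
yel 258 313 333 [0.6037 0.2446 0.2528]
yel 290 311 335 [0.5852 0.2455 0.2528]
yel 298 311 335 [0.5803 0.2457 0.2528]
yel 306 311 334 [0.5754 0.2462 0.2528]
yel 314 311 334 [0.5703 0.2464 0.2528]
yel 322 311 334 [0.5651 0.2466 0.2528]
yel 330 313 332 [0.5598 0.2468 0.2528]
```

{"method": "apply_moves", "body": {
  "moves": [
    [[0.2,0.05,4,0,0,0,0.65],[0.2,0.05,7,0,0,0,0.65],[0.2,0.05,8.05,0,0,0,0.6],[0.2,0.05,8.05,0,0,0,0.5],[0.2,0.05,8.05,0,0,0,0.47],[0.2,0.05,8.05,0,0,0,0.3],[0.2,0.05,8.05,0,0,0,0.3],[0.2,0.05,8.05,0,0,0,0.3]]
  ]
}}

```text
time_s: 11.05
eef_pos: [0.599, 0.2452, 0.233]
eef_rot: [-0.0, 1.0, -0.024, 0.002]
wrist_force: [1.1, -1.4, 4.6]
opening: 0.434
```

```bash
python3 - <<'E'
from h import *
im=camera("wrist")[:,:,::-1].copy(); cv2.imwrite("pics/w9.png",im)
st()
E
```

```text
t 11.1 tcp [0.599  0.2451 0.233 ] yaw -0.0482 F [ 2.3 -2.3  6.6] op 0.433 q [ 0.21  0.35  1.43 -0.    1.35  1.82]
```

{"method": "apply_moves", "body": {
  "moves": [
    [[0,0,-0.2,0,0,0,0.3],[0,0,-0.2,0,0,0,0.3],[0,0,-0.2,0,0,0,0.3]]
  ]
}}

```text
time_s: 11.4
eef_pos: [0.5977, 0.2453, 0.233]
eef_rot: [-0.0, 1.0, -0.024, -0.0]
wrist_force: [-0.8, -0.1, 3.2]
opening: 0.434
```

{"method": "apply_moves", "body": {
  "moves": [
    [[0,0,-0.25,0,0,0,0.3],[0,0,-0.25,0,0,0,0.3],[0,0,-0.25,0,0,0,0.3]]
  ]
}}

```text
time_s: 11.7
eef_pos: [0.5976, 0.2451, 0.235]
eef_rot: [0.0, 1.0, -0.024, -0.0]
wrist_force: [-1.1, -0.6, -1.0]
opening: 0.433
```

{"method": "apply_moves", "body": {
  "moves": [
    [[-0.8,0,0,0,0,0,0.3],[-1.8,0,0,0,0,0,0.3],[-3,0,0,0,0,0,0.3],[-4.2,0,0,0,0,0,0.3],[-5.4,0,0,0,0,0,0.3],[-7,0,0,0,0,0,0.3],[-10,0,0,0,0,0,0.3],[-10,0,0,0,0,0,0.3]]
  ]
}}

```text
time_s: 12.5
eef_pos: [0.4943, 0.2504, 0.235]
eef_rot: [0.0, 1.0, -0.023, -0.001]
wrist_force: [-0.4, -0.4, -0.2]
opening: 0.433
```

```bash
python3 - <<'E'
from h import *
st(); shift([.5165,.1328,.2355],-.158)
E
```

```text
t 12.5 tcp [0.4943 0.2504 0.235 ] yaw -0.0466 F [-0.4 -0.4 -0.2] op 0.433 q [0.25 0.15 1.67 0.   1.32 1.87]
t 12.5 tcp [0.4943 0.2504 0.235 ] yaw -0.0466 F [-0.4 -0.4 -0.2] op 0.433 q [0.25 0.15 1.67 0.   1.32 1.87]
shift cm [ 2.77 11.65 -0.05] turn z 0.111
```

{"method": "apply_moves", "body": {
  "moves": [
    [[0.3,5,0,0,0,0.05,0.3],[0.3,9.5,0,0,0,0.11,0.3],[1,11.7,0,0,0,0.11,0.3],[2,11.7,0,0,0,0.11,0.3],[2,11.7,0,0,0,0.11,0.3],[2,11.7,0,0,0,0.11,0.3]]
  ]
}}

```text
time_s: 13.1
eef_pos: [0.5124, 0.1329, 0.2354]
eef_rot: [-0.0, 0.997, -0.079, -0.0]
wrist_force: [-0.1, -0.1, -0.8]
opening: 0.431
```

```bash
python3 - <<'E'
from h import *
im=camera("wrist")[:,:,::-1].copy(); C=get_calibration("wrist"); im=camera("wrist")[:,:,::-1].copy(); cv2.imwrite("pics/w10.png",im)
o,_=st(); x,y,z=o["eef_pos"]; print("line y at x:", .1276-.159*(x-.5489)); shift([.55,.1274,.2355],-.158)
for r in (190,230,250): print(list(wrow(im,(100,150,50),(125,255,255),[r],240,420)))
for r in (320,340,350): print(list(wrow(im,(0,0,120),(180,45,255),[r],282,362)))
E
```

```text
t 13.2 tcp [0.512  0.1331 0.2352] yaw -0.1568 F [ 0.1 -0.1 -0.8] op 0.426 q [0.03 0.09 1.74 0.   1.31 1.76]
line y at x: 0.13347066173392821
t 13.2 tcp [0.512  0.1331 0.2352] yaw -0.1568 F [ 0.1 -0.1 -0.8] op 0.426 q [0.03 0.09 1.74 0.   1.31 1.76]
shift cm [ 3.85 -0.03 -0.04] turn z 0.001
[(190, np.int64(297), np.int64(341))]
[(230, np.int64(298), np.int64(340))]
[(250, np.int64(303), np.int64(332))]
[(320, np.int64(282), np.int64(362))]
[(340, np.int64(282), np.int64(362))]
[(350, np.int64(282), np.int64(362))]
```

{"method": "apply_moves", "body": {
  "moves": [
    [[1.5,-0.03,0,0,0,0,0.3],[2.2,-0.03,0,0,0,0,0.3],[2.6,-0.03,0,0,0,0,0.3],[3,-0.03,0,0,0,0,0.3],[3.4,-0.03,0,0,0,0,0.3],[3.9,-0.03,0,0,0,0,0.3],[3.9,-0.03,0,0,0,0,0.3]]
  ]
}}

```text
time_s: 13.9
eef_pos: [0.5518, 0.1262, 0.2358]
eef_rot: [-0.0, 0.997, -0.079, 0.001]
wrist_force: [2.5, -0.5, 0.9]
opening: 0.433
```

```bash
python3 - <<'E'
from h import *
im=camera("wrist")[:,:,::-1].copy(); cv2.imwrite("pics/w11.png",im)
st(); st()
for r in (230,280,310,325,340,350): print(list(wrow(im,(100,150,50),(125,255,255),[r],240,420)))
E
```

```text
t 13.95 tcp [0.5516 0.1262 0.2358] yaw -0.1584 F [ 1.2 -0.1  1.3] op 0.432 q [0.02 0.17 1.65 0.   1.32 1.74]
t 13.95 tcp [0.5516 0.1262 0.2358] yaw -0.1584 F [ 1.2 -0.1  1.3] op 0.432 q [0.02 0.17 1.65 0.   1.32 1.74]
[(230, np.int64(296), np.int64(338))]
[(280, np.int64(297), np.int64(338))]
[(310, np.int64(298), np.int64(335))]
[(325, np.int64(298), np.int64(336))]
[(340, np.int64(301), np.int64(334))]
[]
```

{"method": "apply_moves", "body": {
  "moves": [
    [[0.3,-0.08,0,0,0,0,0.3],[0.9,-0.08,0,0,0,0,0.3],[1.6,-0.08,0,0,0,0,0.3],[2.3,-0.08,0,0,0,0,0.3],[3,-0.08,0,0,0,0,0.3],[3.7,-0.08,0,0,0,0,0.3],[4.4,-0.08,0,0,0,0,0.3],[4.4,-0.08,0,0,0,0,0.3]]
  ]
}}

```text
time_s: 14.75
eef_pos: [0.5955, 0.1198, 0.2351]
eef_rot: [0.0, 0.997, -0.079, 0.0]
wrist_force: [0.8, -0.2, -0.9]
opening: 0.431
```

```bash
python3 - <<'E'
from h import *
im=camera("wrist")[:,:,::-1].copy(); cv2.imwrite("pics/w12.png",im[150:420,180:480])
st()
E
```

```text
t 14.8 tcp [0.595  0.1199 0.2351] yaw -0.1585 F [ 0.2  0.  -0.2] op 0.431 q [ 0.    0.26  1.54 -0.    1.34  1.73]
```

View pics/w12.png

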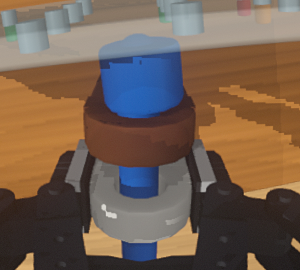

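{"method": "apply_moves", "body": {
  "moves": [
    [[0,0,0.1,0,0,0,0.3],[0,0,0.2,0,0,0,0.3],[0,0,0.2,0,0,0,0.5],[0,0,0.2,0,0,0,0.65],[0,0,0.2,0,0,0,0.65],[0,0,0.2,0,0,0,0.65]]
  ]
}}

```text
time_s: 15.4
eef_pos: [0.5942, 0.1202, 0.2331]
eef_rot: [-0.0, 0.997, -0.079, -0.0]
wrist_force: [0.2, -0.2, 1.5]
opening: 0.648
```

{"method": "apply_moves", "body": {
  "moves": [
    [[0,0,-1,0,0,0,0.65],[0,0,-4,0,0,0,0.65],[0,0,-8,0,0,0,0.65],[-1,-6,-8,0,0,-0.11,0.65],[-1,-10,-8,0,0,-0.11,0.65],[-1,-13,-8,0,0,-0.11,0.65],[-1,-13,-8,0,0,-0.11,0.65]]
  ]
}}

```text
time_s: 16.1
eef_pos: [0.6047, 0.2541, 0.314]
eef_rot: [-0.001, 1.0, -0.022, 0.0]
wrist_force: [-0.2, -0.5, -0.4]
opening: 0.651
```

```bash
python3 - <<'E'
from h import *
C=get_calibration("wrist"); im=camera("wrist")[:,:,::-1].copy(); cv2.imwrite("pics/w13.png",im)
shift([.628,.2435,.231],-.048)
s=camera("scene")[:,:,::-1]; cv2.imwrite("pics/s13.png",s)
a=np.zeros((480,800,3),np.uint8); a[:360,:480]=cv2.resize(im,(480,360)); a[:320,480:]=cv2.resize(s[215:315,290:390],(320,320),interpolation=cv2.INTER_CUBIC)
cv2.imwrite("pics/c4.png",a[:360])
h=cv2.cvtColor(im,cv2.COLOR_BGR2HSV)
for nm,lo,hi,z,t in [("scoop",(8,50,100),(20,170,255),.262,20),("yel",(22,140,60),(32,255,255),.2528,6)]:
  for r in range(150,420,8):
    m=cv2.inRange(h[r:r+1,270:370],lo,hi)[0].nonzero()[0]
    if len(m)>t: a,b=m.min()+270,m.max()+271; print(nm,r,a,b,((wplane(C,a,r,z)+wplane(C,b,r,z))/2))
E
```

```text
t 16.15 tcp [0.6048 0.2519 0.3137] yaw -0.045 F [ 0.  -0.2  0.2] op 0.649 q [ 0.21  0.32  1.32 -0.    1.51  1.83]
shift cm [2.36 0.74 8.28] turn z 0.003
scoop 150 270 367 [0.6695 0.2523 0.262 ]
scoop 174 270 314 [0.6584 0.2655 0.262 ]
scoop 182 271 370 [0.654 0.252 0.262]
scoop 214 274 370 [0.6381 0.2519 0.262 ]
scoop 222 294 370 [0.6338 0.2472 0.262 ]
scoop 230 304 370 [0.6296 0.2448 0.262 ]
scoop 238 308 370 [0.6254 0.244  0.262 ]
scoop 326 270 370 [0.5752 0.2557 0.262 ]
scoop 334 270 370 [0.57   0.2559 0.262 ]
scoop 342 270 370 [0.5646 0.2562 0.262 ]
scoop 350 270 370 [0.5591 0.2564 0.262 ]
scoop 358 270 370 [0.5534 0.2567 0.262 ]
scoop 366 270 370 [0.5475 0.2569 0.262 ]
scoop 374 270 370 [0.5415 0.2572 0.262 ]
scoop 382 270 370 [0.5352 0.2575 0.262 ]
scoop 390 270 370 [0.5287 0.2578 0.262 ]
scoop 398 270 370 [0.5219 0.2581 0.262 ]
scoop 406 293 348 [0.5155 0.258  0.262 ]
yel 182 316 364 [0.6521 0.2422 0.2528]
yel 190 315 364 [0.648  0.2426 0.2528]
yel 198 315 364 [0.6439 0.2427 0.2528]
yel 206 316 363 [0.6397 0.2429 0.2528]
yel 214 328 348 [0.6355 0.2438 0.2528]
yel 246 326 351 [0.6182 0.2441 0.2528]
yel 254 326 351 [0.6137 0.2442 0.2528]
yel 262 326 350 [0.6092 0.2446 0.2528]
yel 270 326 350 [0.6046 0.2447 0.2528]
yel 278 325 350 [0.5999 0.2451 0.2528]
yel 286 325 349 [0.5951 0.2455 0.2528]
yel 294 325 349 [0.5903 0.2456 0.2528]
yel 302 325 349 [0.5853 0.2458 0.2528]
yel 310 325 348 [0.5802 0.2462 0.2528]
yel 318 325 348 [0.575  0.2463 0.2528]
yel 326 325 347 [0.5697 0.2467 0.2528]
yel 334 325 347 [0.5642 0.2469 0.2528]
yel 342 328 344 [0.5586 0.247  0.2528]
```

View pics/c4.png

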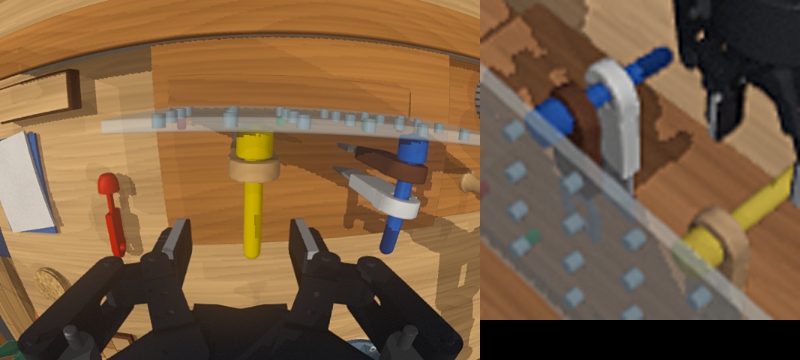

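{"method": "apply_moves", "body": {
  "moves": [
    [[2.35,0.75,0,0,0,0.003,0.65],[2.35,0.75,0,0,0,0.003,0.65],[2.35,0.75,4,0,0,0.003,0.65],[2.35,0.75,7,0,0,0.003,0.65],[2.35,0.75,8,0,0,0.003,0.6],[2.35,0.75,8,0,0,0.003,0.55],[2.35,0.75,8,0,0,0.003,0.5],[2.35,0.75,8,0,0,0.003,0.5]]
  ]
}}

```text
time_s: 17.0
eef_pos: [0.6293, 0.2415, 0.236]
eef_rot: [-0.0, 1.0, -0.026, 0.002]
wrist_force: [0.3, 1.2, 0.8]
opening: 0.5
```

```bash
python3 - <<'E'
from h import *
C=get_calibration("wrist"); im=camera("wrist")[:,:,::-1].copy(); cv2.imwrite("pics/w14.png",im)
shift([.628,.2436,.233],-.048)
h=cv2.cvtColor(im,cv2.COLOR_BGR2HSV)
for r in range(300,370,10): print(r,list(wrow(im,(8,50,60),(20,190,255),[r],250,390)),list(wrow(im,(22,140,60),(32,255,255),[r],250,390)))
E
```

```text
t 17.05 tcp [0.6292 0.2416 0.2358] yaw -0.0513 F [-0.2 -0.   0.8] op 0.5 q [ 0.19  0.41  1.35 -0.    1.38  1.81]
shift cm [-0.13 -0.19  0.28] turn z -0.003
300 [(300, np.int64(261), np.int64(372))] [(300, np.int64(279), np.int64(353))]
310 [(310, np.int64(258), np.int64(371))] [(310, np.int64(279), np.int64(353))]
320 [(320, np.int64(265), np.int64(371))] [(320, np.int64(280), np.int64(352))]
330 [(330, np.int64(265), np.int64(370))] [(330, np.int64(284), np.int64(348))]
340 [(340, np.int64(265), np.int64(388))] [(340, np.int64(305), np.int64(327))]
350 [(350, np.int64(266), np.int64(388))] []
360 [(360, np.int64(265), np.int64(376))] []
```

{"method": "apply_moves", "body": {
  "moves": [
    [[-0.1,-0.18,0,0,0,-0.003,0.5],[-0.1,-0.18,0.2,0,0,-0.003,0.5],[-0.1,-0.18,0.2,0,0,-0.003,0.46],[-0.1,-0.18,0.2,0,0,-0.003,0.3],[-0.1,-0.18,0.2,0,0,-0.003,0.3],[-0.1,-0.18,0.2,0,0,-0.003,0.3]]
  ]
}}

```text
time_s: 17.65
eef_pos: [0.6273, 0.2435, 0.2315]
eef_rot: [-0.0, 1.0, -0.024, 0.0]
wrist_force: [-0.7, 1.8, 1.6]
opening: 0.432
```

```bash
python3 - <<'E'
from h import *
get=camera("wrist");st()
E
```

```text
t 17.7 tcp [0.6273 0.2435 0.2316] yaw -0.0481 F [-0.6  1.1  2.7] op 0.431 q [0.19 0.41 1.36 0.   1.37 1.81]
```

Lift to centre the hole, then pull off slowly.

{"method": "apply_moves", "body": {
  "moves": [
    [[0,0,-0.25,0,0,0,0.3],[0,0,-0.25,0,0,0,0.3],[-0.5,0,-0.25,0,0,0,0.3],[-1,0,-0.25,0,0,0,0.3],[-1,0,-0.25,0,0,0,0.3]]
  ]
}}

```text
time_s: 18.2
eef_pos: [0.6164, 0.2439, 0.2336]
eef_rot: [0.0, 1.0, -0.024, -0.0]
wrist_force: [0.1, 0.2, -0.5]
opening: 0.435
```

{"method": "apply_moves", "body": {
  "moves": [
    [[-1.2,0,0,0,0,0,0.3],[-2.6,0,0,0,0,0,0.3],[-4,0,0,0,0,0,0.3],[-5.4,0,0,0,0,0,0.3],[-6.8,0,0,0,0,0,0.3],[-8.5,0,0,0,0,0,0.3],[-13,0,0,0,0,0,0.3],[-13,0,-4,0,0,0,0.3]]
  ]
}}

```text
time_s: 19.0
eef_pos: [0.473, 0.2479, 0.2608]
eef_rot: [0.004, 1.0, -0.023, -0.015]
wrist_force: [-0.6, 0.3, -2.6]
opening: 0.432
```

```bash
python3 - <<'E'
from h import *
st()
# refine tin rim in top & scene
t=cv2.imread("pics/top0.png");s=cv2.imread("pics/scene0.png")
for n,c,im,(x0,y0,x1,y1) in (("top",T,t,(448,220,502,275)),("scene",S,s,(195,165,243,220))):
    h=cv2.cvtColor(im,cv2.COLOR_BGR2HSV)[y0:y1,x0:x1]; m=cv2.inRange(h,(0,0,0),(180,45,255)); 
    k=max(cv2.findContours(m,cv2.RETR_EXTERNAL,cv2.CHAIN_APPROX_NONE)[0],key=cv2.contourArea); print(n,cv2.boundingRect(k),cv2.contourArea(k), x0,y0)
# expected silhouettes for guess
ang=np.linspace(0,2*np.pi,72)
for X in ([.578,-.2996],[.578,-.296],[.574,-.300]):
    for n,c in (("top",T),("scene",S)):
        P=np.array([proj(c,np.array([X[0]+.048*np.cos(a),X[1]+.048*np.sin(a),z])) for a in ang for z in (.03,.122)]); print(X,n,P.min(0).round(1),P.max(0).round(1))
E
```

```text
t 19.0 tcp [0.473  0.2479 0.2608] yaw -0.0465 F [-0.6  0.3 -2.6] op 0.432 q [0.26 0.1  1.68 0.   1.4  1.88]
top (2, 6, 48, 44) 1533.0 448 220
scene (4, 4, 40, 48) 1480.0 195 165
[0.578, -0.2996] top [447.1 225.5] [497.2 271.2]
[0.578, -0.2996] scene [198.8 169.3] [240.7 219.8]
[0.578, -0.296] top [445.6 225.5] [495.6 271.1]
[0.578, -0.296] scene [199.7 169.9] [241.5 220.5]
[0.574, -0.3] top [447.3 227.2] [497.4 272.8]
[0.574, -0.3] scene [200.  168.5] [241.7 218.9]
```

{"method": "apply_moves", "body": {
  "moves": [
    [[0,1,-5,0,0,0,0.3],[0.3,5,-5,0,0,0,0.3],[0.5,10,-5,0,0,0,0.3],[0.7,15,-5,0,0,0,0.3],[1,20,-5,0,0,0,0.3],[1.2,25,-5,0,0,0,0.3],[3,29.5,-5,0,0,0,0.3],[5,34,-5,0,0,0,0.3]]
  ]
}}

```text
time_s: 19.8
eef_pos: [0.5208, -0.0939, 0.3245]
eef_rot: [0.0, 1.0, -0.024, 0.001]
wrist_force: [0.8, 1.6, -1.1]
opening: 0.431
```

```bash
python3 - <<'E'
from h import *
shift([.578,-.3005,.32],-.048)
E
```

```text
t 19.8 tcp [ 0.5208 -0.0939  0.3245] yaw -0.0487 F [ 0.8  1.6 -1.1] op 0.431 q [-0.4   0.02  1.63  0.    1.49  1.22]
shift cm [ 6.72 20.35  0.47] turn z -0.001
```

{"method": "apply_moves", "body": {
  "moves": [
    [[2,5,0,0,0,0,0.3],[4,10,0,0,0,0,0.3],[5.5,15,0,0,0,0,0.3],[6.7,19,0,0,0,0,0.3],[6.7,20.4,0,0,0,0,0.3],[6.7,20.4,0,0,0,0,0.3],[6.7,20.4,0,0,0,0,0.3]]
  ]
}}

```text
time_s: 20.5
eef_pos: [0.5778, -0.2983, 0.3236]
eef_rot: [-0.001, 1.0, -0.024, -0.0]
wrist_force: [-0.4, 1.0, -1.3]
opening: 0.435
```

```bash
python3 - <<'E'
from h import *
C=get_calibration("wrist"); im=camera("wrist")[:,:,::-1].copy(); cv2.imwrite("pics/w15.png",im)
o,R=st(); shift([.578,-.3005,.32],-.048)
def wproj(c,X):
    f=240/np.tan(np.radians(c["vertical_fov"]/2)); p=np.array(c["R"])@X+c["t"]; th=np.arccos(p[2]/np.linalg.norm(p)); return f*th*p[:2]/np.hypot(*p[:2])+[c["cx"],c["cy"]]
d=im.copy()
ang=np.linspace(0,2*np.pi,40)
for rr,z,cen,co in ((.048,.122,(.578,-.3005),(0,255,0)),(.042,.122,(.578,-.3005),(0,255,255))):
    for a in ang: cv2.circle(d,tuple(int(v) for v in wproj(C,np.array([cen[0]+rr*np.cos(a),cen[1]+rr*np.sin(a),z]))),1,co,-1)
cv2.imwrite("pics/w15d.png",d)
E
```

```text
t 20.55 tcp [ 0.578  -0.2976  0.3239] yaw -0.0474 F [-0.7  1.  -0.3] op 0.435 q [-0.66  0.3   1.32  0.    1.53  0.96]
t 20.55 tcp [ 0.578  -0.2976  0.3239] yaw -0.0474 F [-0.7  1.  -0.3] op 0.435 q [-0.66  0.3   1.32  0.    1.53  0.96]
shift cm [0.02 0.29 0.39] turn z 0.001
```

View pics/w15d.png

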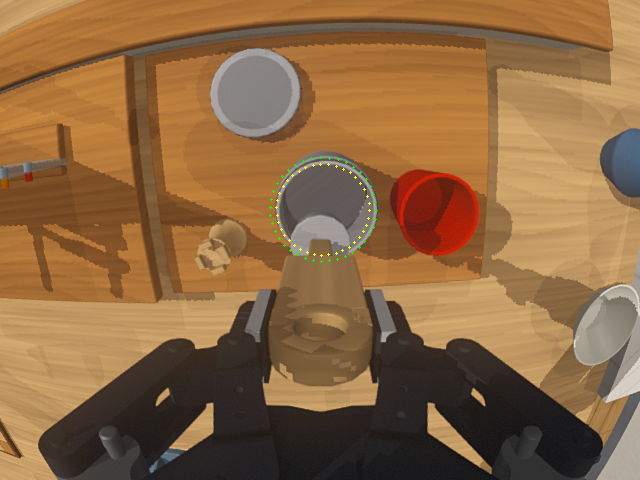

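{"method": "apply_moves", "body": {
  "moves": [
    [[0,0.35,2,0,0,0,0.3],[0,0.35,5,0,0,0,0.3],[0,0.35,8,0,0,0,0.3],[0,0.35,10,0,0,0,0.3],[0,0.35,12,0,0,0,0.3],[0,0.35,13.5,0,0,0,0.3],[0,0.35,14,0,0,0,0.3],[0,0.35,14,0,0,0,0.3]]
  ]
}}

```text
time_s: 21.35
eef_pos: [0.5779, -0.3015, 0.1836]
eef_rot: [-0.0, 1.0, -0.024, -0.0]
wrist_force: [0.1, -1.0, -0.8]
opening: 0.429
```

```bash
python3 - <<'E'
from h import *
im=camera("wrist")
st()
E
```

```text
t 21.4 tcp [ 0.5783 -0.3021  0.1846] yaw -0.0475 F [ 0.1  0.1 -0.4] op 0.434 q [-0.66  0.41  1.46  0.    1.28  0.96]
```

{"method": "apply_moves", "body": {
  "moves": [
    [[0,0,0.5,0,0,0,0.3],[0,0,1,0,0,0,0.3],[0,0,1.2,0,0,0,0.3],[0,0,1.3,0,0,0,0.3],[0,0,1.3,0,0,0,0.3]]
  ]
}}

```text
time_s: 21.9
eef_pos: [0.5792, -0.3031, 0.1744]
eef_rot: [0.001, 1.0, -0.024, 0.002]
wrist_force: [-2.4, 3.1, 13.2]
opening: 0.431
```

{"method": "apply_moves", "body": {
  "moves": [
    [[0,0,-0.2,0,0,0,0.3],[0,0,-0.25,0,0,0,0.3],[0,0,-0.25,0,0,0,0.3]]
  ]
}}

```text
time_s: 22.2
eef_pos: [0.5786, -0.303, 0.1745]
eef_rot: [0.001, 1.0, -0.024, 0.001]
wrist_force: [-0.0, -0.5, 6.9]
opening: 0.433
```

{"method": "apply_moves", "body": {
  "moves": [
    [[0,0,-0.15,0,0,0,0.3],[0,0,-0.2,0,0,0,0.3],[0,0,-0.2,0,0,0,0.3]]
  ]
}}

```text
time_s: 22.5
eef_pos: [0.5777, -0.3024, 0.1748]
eef_rot: [-0.0, 1.0, -0.024, -0.0]
wrist_force: [0.7, -0.9, 0.3]
opening: 0.432
```

{"method": "apply_moves", "body": {
  "moves": [
    [[0,0,0,0,0,0,0.42],[0,0,0,0,0,0,0.5],[0,0,0,0,0,0,0.6],[0,0,0,0,0,0,0.75],[0,0,0,0,0,0,0.85],[0,0,0,0,0,0,0.85],[0,0,0,0,0,0,0.85],[0,0,0,0,0,0,0.85]]
  ]
}}

```text
time_s: 23.3
eef_pos: [0.5779, -0.3024, 0.1754]
eef_rot: [-0.0, 1.0, -0.024, -0.0]
wrist_force: [0.6, -0.3, -0.6]
opening: 0.851
```

{"method": "apply_moves", "body": {
  "moves": [
    [[0,0,-1,0,0,0,0.85],[0,0,-4,0,0,0,0.85],[0,0,-8,0,0,0,0.85],[0,0,-13,0,0,0,0.85],[0,0,-18,0,0,0,0.85],[0,0,-18,0,0,0,0.85],[0,0,-18,0,0,0,0.85]]
  ]
}}

```text
time_s: 24.0
eef_pos: [0.5785, -0.3028, 0.3585]
eef_rot: [0.002, 1.0, -0.024, 0.002]
wrist_force: [0.2, 0.2, -0.3]
opening: 0.849
```

```bash
python3 - <<'E'
from h import *
C=get_calibration("wrist"); im=camera("wrist")[:,:,::-1].copy(); cv2.imwrite("pics/w16.png",im)
st(); s=camera("scene")[:,:,::-1].copy(); cv2.imwrite("pics/s16.png",s); s0=cv2.imread("pics/scene0.png")
camera("scene");st()
h=cv2.cvtColor(im,cv2.COLOR_BGR2HSV)
# scoop light wood in wrist vs tin
def bl(im,lo,hi,n):
    m=cv2.inRange(cv2.cvtColor(im,cv2.COLOR_BGR2HSV),lo,hi); N,l,stt,c=cv2.connectedComponentsWithStats(m)
    i=np.argsort(-stt[1:,4])[:4]+1
    print(n,[(c[k].round(1).tolist(),stt[k].tolist()) for k in i if stt[k,4]>30])
box=(slice(140,230),slice(170,280)); 
for n,x in (("before",s0),("after",s)):
    bl(x[box],(0,200,60),(8,255,255),n+" cup"); bl(x[box],(0,0,60),(180,45,255),n+" grey"); bl(x[box],(12,60,140),(22,150,255),n+" wood")
    bl(x[215:315,290:400],(100,150,50),(125,255,255),n+" blue"); bl(x[215:315,290:400],(0,0,140),(180,40,255),n+" white"); bl(x[215:315,290:400],(0,60,15),(9,255,90),n+" brown")
    bl(x[215:255,160:240],(0,0,60),(180,45,255),n+" lid")
d=cv2.absdiff(s,s0).max(2)>40; y,x=np.nonzero(d[140:230,170:290]); print("changed around tin: x",x.min()+170,x.max()+170,"y",y.min()+140,y.max()+140,len(x))
E
```

```text
t 24.05 tcp [ 0.5778 -0.3024  0.3559] yaw -0.0482 F [ 0.4  0.8 -0.3] op 0.85 q [-0.66  0.29  1.26  0.    1.59  0.96]
t 24.15 tcp [ 0.5773 -0.302   0.3536] yaw -0.0482 F [-0.   0.5 -0.6] op 0.846 q [-0.66  0.29  1.27  0.    1.59  0.96]
before cup [([24.8, 26.7], [11, 11, 30, 41, 673])]
before grey [([48.6, 52.4], [29, 29, 40, 48, 1534]), ([32.9, 86.9], [18, 84, 30, 6, 138]), ([105.4, 84.6], [101, 81, 9, 9, 38])]
before wood [([56.0, 32.0], [0, 0, 110, 90, 5063]), ([88.1, 74.8], [72, 66, 28, 19, 196]), ([80.6, 84.1], [75, 75, 13, 15, 84])]
before blue [([38.0, 27.9], [17, 15, 43, 27, 276])]
before white [([90.2, 68.9], [81, 56, 16, 36, 175])]
before brown [([98.4, 59.5], [88, 47, 18, 29, 139]), ([97.7, 78.4], [95, 72, 8, 12, 35])]
before lid [([41.2, 24.2], [22, 9, 39, 31, 985])]
after cup [([24.8, 26.6], [11, 11, 30, 41, 668])]
after grey [([48.0, 55.1], [29, 28, 40, 49, 1308]), ([32.9, 86.9], [18, 84, 30, 6, 138]), ([105.4, 84.6], [101, 81, 9, 9, 37])]
after wood [([56.1, 33.2], [0, 0, 110, 90, 5234]), ([87.7, 74.6], [71, 64, 30, 21, 207]), ([77.3, 83.4], [62, 75, 26, 15, 125]), ([80.2, 66.8], [76, 63, 9, 9, 31])]
after blue [([52.5, 19.7], [45, 15, 15, 11, 81]), ([23.6, 35.6], [17, 31, 12, 11, 78]), ([36.4, 29.1], [33, 26, 8, 8, 34])]
after white [([44.7, 34.3], [35, 19, 15, 37, 214])]
after brown []
after lid [([41.2, 24.2], [22, 9, 39, 31, 985])]
changed around tin: x 204 228 y 140 189 317
```

```bash
python3 - <<'E'
from h import *
s=cv2.imread("pics/s16.png"); s0=cv2.imread("pics/scene0.png")
d=(cv2.absdiff(s,s0).max(2)>35)
for y in range(100,196,5):
    x=np.nonzero(d[y,170:290])[0]+170
    if len(x): print(y,x.min(),x.max(),len(x),s[y,int(np.median(x))])
for z in (.1,.122,.15,.18,.2): print(z,proj(S,np.array([.578,-.302,z])).round(1))
im=cv2.imread("pics/w16.png"); m=cv2.inRange(cv2.cvtColor(im,cv2.COLOR_BGR2HSV),(10,50,70),(19,190,255)); 
g=cv2.inRange(cv2.cvtColor(im,cv2.COLOR_BGR2HSV),(0,0,30),(180,45,255))
for r in range(150,400,12):
    print(r,''.join('#' if m[r,c] else ('g' if g[r,c] else '.') for c in range(230,410,4)))
E
```

```text
100 176 232 56 [39 39 39]
105 180 214 35 [115 121 124]
110 180 215 29 [143 150 153]
115 202 214 13 [121 118 116]
120 184 204 21 [56 77 99]
125 188 205 18 [55 75 98]
130 190 210 20 [53 74 96]
135 193 212 10 [ 62  84 108]
140 203 211 9 [ 67  91 117]
145 205 210 6 [ 65  91 116]
150 217 227 5 [ 65  89 113]
155 218 228 5 [ 68  94 120]
160 213 228 6 [100 136 168]
165 213 227 10 [ 99 134 166]
170 214 228 15 [ 98 133 165]
175 215 227 13 [ 98 132 166]
180 215 228 13 [101 135 164]
185 220 224 5 [ 85 119 148]
0.1 [218.3 187.6]
0.122 [217.  181.4]
0.15 [215.3 173.3]
0.18 [213.3 164.3]
0.2 [212.  158.1]
150 #############################################
162 ################gggggggggggggg###############
174 ##############gggggggggggggggggg########.....
186 ############gggggggggggggggggggggg####.......
198 ############g#gggggggggggggggggggg####.......
210 ############g..ggggggg####gg#ggggg#####......
222 #############g.#.#gggg#########.g.######.....
234 ###############g.gggg#####################...
246 ###################ggg#######################
258 #############################################
270 #############################################
282 #############################################
294 #############################################
306 .############################################
318 .############################################
330 .############################################
342 .############################################
354 #############################################
366 #############################################
378 #############################################
390 #############################################
```

```bash
python3 - <<'E'
from h import *
a=cv2.imread("pics/s16.png"); 
for i in range(8): s=camera("scene")
s=s[:,:,::-1].copy()
d=cv2.absdiff(s,a).max(2)>30
print("diff tin",d[150:225,190:245].sum(),"pegs",d[215:335,290:400].sum(),"cup/rook/lid",d[150:260,170:275].sum()); st()
w=get_obs(); print(w["dq"].round(3)); hand_in()
E
```

```text
diff tin 0 pegs 0 cup/rook/lid 0
t 24.55 tcp [ 0.5778 -0.3024  0.3549] yaw -0.0482 F [-0.9 -0.5  0. ] op 0.85 q [-0.66  0.29  1.27 -0.    1.59  0.96]
[-0.001 -0.003 -0.002 -0.001  0.    -0.002]
the job is handed in; nothing more can be done
```

The job is handed in at 24.6 s of the 72 s allowed. My checks found everything where it should be, but `hand_in` gives no verdict.

- **Opener:** I slid it along the blue peg until I felt the collar, then let it go. The blue stem leans about 0.11 rad sideways, towards +y. I moved once in the wrong direction at the collar, which raised the wrist force to about 10 N. I backed off straight away, and it stayed under the 20 N limit.
- **Spreader:** it hangs about 58 mm from the board, in front of the opener and clear of it. I never measured that distance after letting go; it comes from the arm's position on release. The last picture I viewed of the pegs shows both tools hanging there.
- **Scoop:** I lowered it into the tin bowl down, and it touched the floor with about 13 N. I took that load off before opening the fingers. It leans on the rim at roughly 0.2–0.3 rad, which I worked out from image pixels because my 12 viewed pictures were used up.

The last checks compared two frames about 0.4 s apart and showed no movement at the tin, pegs, cup, rook or lid. The tin, cup and lid matched their starting positions in the image; I did not compare the rook with its start. The gripper is clear and the wrist force is near zero.

One thing disagreed: the bowl touched down about 7 mm higher than I had expected. I put that down to height error in my measurements, and the bowl should still be within the allowed range.

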